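# Exercise a spring balance and hold it hanging for its zero

## Task

Get the slimmer of the two tubular spring balances ready for weighing. While it lies in its sloping rest, draw its hook end out to the broad 5-newton ring and keep it there a moment, then ease it all the way back in without letting it snap. Then draw the balance out of the rest, turn it upright with the hook at the bottom, and finish while holding it so, steady, the hook a good hand's breadth above the bench and nothing pulling on it, so that its zero can be read; leave the other things where they stand.

Things in the scene. Friction and masses are not known exactly. Their poses are not given: they have to be found in the camera images.
- slim_balance: the slimmer tubular spring balance, the one to handle, 221 mm long, about 0.14 kg, loose in its rest, lifts out freely upwards. Origin: on its axis, middle of its aluminium sleeve (diameter 26). z axis: from hook to head (up when it hangs upright); in the rest z rises 35 degrees from the level, hook at the low end, and its -x side is uppermost
- slim_balance_grip (a point): on the slimmer balance's axis, 3 mm from its origin along z, midway between the two rests: the place to grip the bare sleeve (diameter 26 mm), which is free for 75 mm there; the balance's centre of mass is within 25 mm of it
- slim_balance_head (a point): centre of the black flange of the slimmer balance's head, 59 mm from the origin along z; diameter 38, 12 mm thick. It bears on the upper rest and so takes the pull on the hook. Beyond it a knob and a small wire eye, up to 103 mm from the origin
- slim_slide (a joint): how far the hook end (white inner tube, ferrule, hook) of the slimmer balance is drawn out of its sleeve, m: 0 home, stop at 0.062. A spring (165 N/m, some damping, 0.1 N friction) pulls it home. The tube bears a thin black ring every 6 mm (1 N each) and a broad 3 mm one, the fifth, whose middle is at the mouth at 0.030 (5 N)
- slim_balance_ferrule (a point): middle of the dark steel ferrule, the cylinder between white tube and hook of the slimmer balance, diameter 16 mm, 24 mm long along the balance's axis: the place to pinch and pull. It moves with the slide; home, it is 80 mm from the balance's origin along its -z, 14 mm from the mouth
- slim_balance_mouth (a point): centre of the mouth of the slimmer balance's sleeve (black ring, diameter 26 mm), where the white tube comes out and its rings are read; 66 mm from the origin along the balance's -z
- slim_balance_hook (a point): lowest point of the hook of the slimmer balance, 118 mm from the balance's origin along its -z when the slide is home; the wire is 4 mm thick
- slim_rest: sloping rest of the slimmer balance, fixed to the bench: grey foot 150 x 76 mm, 14 mm high, two posts with grey V rests, 10 mm thick, open upwards, at -40 and +46.5 mm along the balance from its origin. Origin on the bench, 126 mm below the balance's origin; its -x axis points the way the hook points
- stout_balance: the other, thicker spring balance (sleeve diameter 38 mm) in a like rest, to be left alone. Origin on its axis in the middle of the sleeve, z axis from hook to head
- stout_rest: sloping rest of the thicker balance, fixed to the bench, foot 150 x 88 mm; origin on the bench, 136 mm below the origin of the thicker balance
- beaker: small empty glass beaker, 40 x 44 x 60 mm, bystander; origin under its centre
- stopper: rubber stopper, 27 x 27 x 26 mm, bystander; origin under its centre
- amber_bottle: brown stoppered bottle, 53 x 53 x 112 mm, bystander; origin under its centre
- weighing_beaker: larger empty glass beaker, 63 x 68 x 86 mm, bystander; origin under its centre
- bench_timer: lab timer, 62 x 66 x 19 mm, bystander; origin under its centre
Mind the look-alikes: they are no part of the job. Leave any blue look-alike of the slim_rest alone.

How it is judged:
By the outcome, as a careful person would: the job done as asked, in the order asked, and still so for the second after the job is handed in, while the arm keeps its last pose, push and grip.
It also fails if it takes over 51 s, if anything falls off the work surface, if the arm or the gripper's body presses on something with over 40 N, if the wrist force passes 120 N, or if a joint passes its speed limit or range.

## Robot

A 6-joint arm with a two-finger parallel gripper is mounted at the origin on the work surface; the furniture and walls round the work are solid. World frame = base frame: x ahead of the robot, y to its left, z up, the work surface at z = 0. Lengths are in m, angles in degrees, forces in N, time in s.
With the tool pointing down it reaches from about 0.25 to 0.725 m from the base axis. Payload 9.7 kg.
Tool frame: the origin (TCP) lies midway between the tips of the shut fingers; the grasp point (between the pads) lies 19 mm behind it; z points along the fingers, y is the line along which they close (so a half turn about z gives the same grasp; the last joint's range is limited). The gripper opens to 85 mm and grips with 20 to 120 N. Pads are 22 mm wide; open, the fingers measure 114 mm over their backs; the gripper's body (76 mm by 85 mm) begins 54 mm behind the grasp point. The pads swing forward as they close: fully open they stand 13 mm farther back than shut.
Start: joints at [-74.083, 4.979, 10.078, 95.1, 0, 90], TCP at [0.151, -0.529, 0.231] pointing down, gripper open.
Joint ranges: [-179.16, 179.16], [-48.56, 103.87], [-65.8, 70.77], [-126.05, 130.52], [-82.76, 87.17], [-180, 180]. Speed limits (degrees/s): [127.2, 127.2, 147.25, 180, 180, 180].

## Interface

Orientations are given as [roll, pitch, yaw] about the fixed x, y, z axes, in that order (R = Rz(yaw) Ry(pitch) Rx(roll)).
In Python, from workcell import * gives the robot as it stands.
- The arm moves only by the tool servo_tool, never from a script. Its argument "moves" is a list of rows, each a list of 4 numbers: the shift along the world's x, y, z in cm, then the turn about the world's z in rad. A call has 1 to 20 rows; each row is the pose to reach, as a shift and turn from the pose commanded when the call began; what a row does not reach only later rows make up. A row lasts 1/12 s, in which the tool goes at most 41.7 mm and 7.16 degrees, less where a joint would pass 70% of its speed; a pose out of reach is approached as far as the arm can. A call with a gripper value outside its range is refused whole. "claw" is the closure, from 0 (fully open) to 1 (shut), set as the call begins (left out, the last holds). The fingers move at their own pace and stop on an object; "force" is the grip in N (left out, the last holds). Time passes only in rows, so rows that repeat a pose let the fingers close. It gives the time, the measured TCP pose, the force, the opening and the grip force at its end, in the units of the state.
- get_obs(): the state, without advancing time (a new reading comes with each control period).
- camera(name): name is "scene" or "side" or "wrist"; returns the picture (480x640x3 uint8, red, green, blue); there is no depth.
- get_calibration(name): a dict with "fx", "fy", "cx", "cy" (pixels), "rvec" (rotation vector, rad) and "tvec" (3), from world to camera coordinates, as OpenCV has them; the wrist camera has in their place "tool_from_camera" (4x4, takes a point from camera to tool coordinates, whose origin is the TCP and whose axes are the flange's). Camera axes: x right, y down, z forward; pixel columns grow to the right and rows downward; lengths in m; the calibration is good to about 2 mm. A picture is of the moment at which its call begins: read the wrist's pose just before it. get_calibration takes no time and is no camera call.
- job_done(): hands the job in; it is judged then, once.
The state is a dict: "time": time; "q": joint angles; "qd": joint speeds; "joint_efforts": joint torques, N m; "ee_pos": TCP position; "tcp_rot": TCP orientation; "wrist_force": force on the tool from outside, world axes, zero at the start; "torque": the same for the moment, N m; "opening": finger opening in m; "grasp_force": force on a finger pad.
Only numpy, scipy, OpenCV 4.12 (cv2) and the standard library are available. Lean on these libraries where they do the work, as an engineer would, in place of code of your own. Each camera call takes 0.05 s, during which the arm holds its last target. There are 200 camera calls.

## Working session

There is one attempt and no reset: what is moved stays moved. The work goes in short steps, Python scripts to look and compute and a tool call to move; the robot and the scene stay as the last step left them, time stands still between calls to the robot, and variables do not carry over. Pictures are saved under pics/ and viewed, at most 10 in all, crops included, and the job is handed in when it is done.

Besides the shell and the picture viewer there is one more tool, called in YAML: its name, and indented under it one key for each argument. servo_tool: Moves the arm, as the interface text tells. Its arguments: {"type":"object","properties":{"moves":{"type":"array","items":{"type":"array","items":{"type":"number"}}},"claw":{"type":"number"},"force":{"type":"number"}},"required":["moves"]}

```bash
mkdir -p pics
cat > h.py <<'E'
from workcell import *
import numpy as np, cv2
def cal(n):
    c=get_calibration(n);K=np.array([[c['fx'],0,c['cx']],[0,c['fy'],c['cy']],[0,0,1]])
    return K,cv2.Rodrigues(np.array(c['rvec'],float))[0],np.array(c['tvec'],float).ravel()
def ray(n,u,v):
    K,R,t=cal(n);d=R.T@np.linalg.solve(K,[u,v,1]);return -R.T@t,d/np.linalg.norm(d)
def plane(n,u,v,z):
    o,d=ray(n,u,v);return o+d*(z-o[2])/d[2]
def tri(n1,p1,n2,p2):
    o1,d1=ray(n1,*p1);o2,d2=ray(n2,*p2)
    s=np.linalg.lstsq(np.c_[d1,-d2],o2-o1,rcond=None)[0];a=o1+s[0]*d1;b=o2+s[1]*d2
    return (a+b)/2,np.linalg.norm(a-b)
def proj(n,P):
    K,R,t=cal(n);p=(R@np.atleast_2d(P).T).T+t;p=p@K.T;return p[:,:2]/p[:,2:]
def save(n,f,box=None,s=1):
    im=camera(n)[:,:,::-1];cv2.imwrite('pics/raw_'+f,im)
    if box: im=cv2.resize(im[box[1]:box[3],box[0]:box[2]],None,fx=s,fy=s,interpolation=cv2.INTER_CUBIC)
    cv2.imwrite('pics/'+f,im)
E
python3 - <<'E'
from h import *
save('scene','s0.png');save('side','d0.png')
for n in('scene','side'):
    K,R,t=cal(n);print(n,K[0,0],-R.T@t,R[2])
print(get_obs())
E
```

```text
scene 499.39220748597427 [0.09774155 0.80293612 0.79068827] [ 0.36859322 -0.71524095 -0.59377557]
side 597.598857485051 [ 0.55379831 -1.15453705  1.03393073] [-0.03030312  0.78472638 -0.61910115]
{'time': 0.1, 'q': array([-7.40847112e+01,  5.00872715e+00,  1.00391296e+01,  9.51008932e+01,
       -4.56718076e-04,  8.99983589e+01]), 'qd': array([ 0.00098659, -0.00669273,  0.06287621,  0.12349962,  0.05953987,
        0.0075101 ]), 'joint_efforts': array([ 9.94758375e-05, -5.21561050e+01,  4.65652657e+01,  1.60025619e-02,
        3.99925818e-05,  1.16888174e-05]), 'ee_pos': array([ 0.15075786, -0.52871236,  0.23064772]), 'tcp_rot': array([-1.79929509e+02,  4.54698719e-04,  1.59169304e+01]), 'wrist_force': array([-0.22124579,  1.13143714, -0.55824026]), 'torque': array([-0.09119071, -0.03855462, -0.01039726]), 'grasp_force': 0.0, 'opening': 0.08519656885463646}
```

View pics/s0.png

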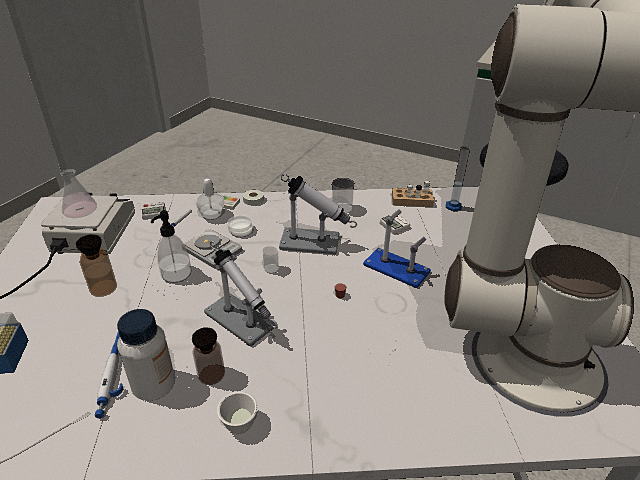

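View pics/d0.png

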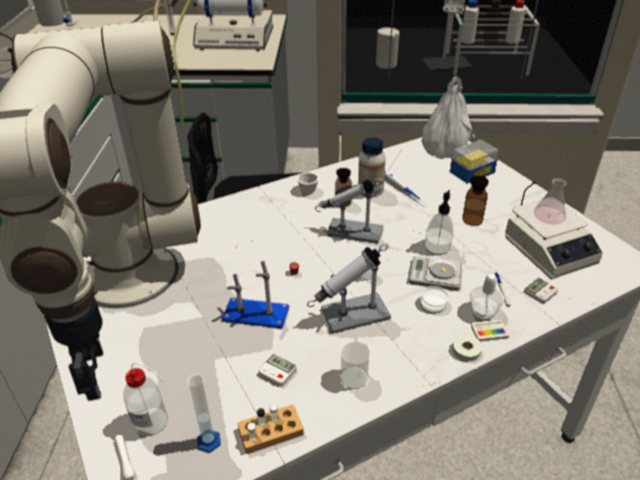

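Both balances are visible. Scene (243,283) / side (350,195) looks the thinner; scene (318,200) / side (350,275) looks stouter. The blue rest at scene (397,262) is empty. I'll make an enlarged crop and measure the widths.

Run:
```python
import cv2,numpy as np
a=cv2.imread('pics/raw_s0.png');b=cv2.imread('pics/raw_d0.png')
A=cv2.resize(a[235:349,190:285],None,fx=5.2,fy=5.2,interpolation=3)[:590]
B=cv2.resize(b[172:247,305:395],None,fx=3.3,fy=3.3,interpolation=3)
C=cv2.resize(a[165:260,265:365],None,fx=3,fy=3,interpolation=3)
im=np.zeros((594,800,3),np.uint8);im[:A.shape[0],:A.shape[1]]=A
im[:B.shape[0],495:495+B.shape[1]]=B[:, :305];im[255:255+C.shape[0],495:495+C.shape[1]]=C
cv2.imwrite('pics/c1.png',im)
```

```text
(no output)
```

View pics/c1.png

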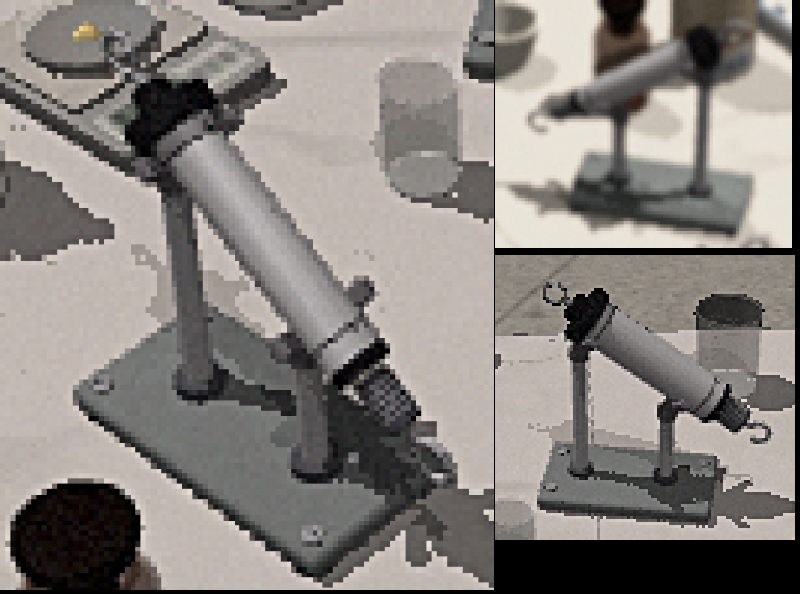

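Run:
```python
from h import *
f=lambda u,v:(190+u/5.2,235+v/5.2); g=lambda u,v:(305+(u-495)/3.3,172+v/3.3)
np.set_printoptions(precision=4,suppress=True)
c=[plane('scene',*f(*p),.014) for p in[(75,388),(320,570),(455,478),(215,310)]]
print(np.array(c)[:,:2],[np.linalg.norm(c[i]-c[i-1]) for i in range(4)],np.mean(c,0))
c2=[plane('side',*g(*p),.014) for p in[(585,155),(752,178)]];print(c2,np.linalg.norm(c2[0]-c2[1]))
M,e=tri('scene',f(362,368),'side',g(582,95));F,e2=tri('scene',f(172,115),'side',g(703,48))
print('mouth',M,e,'flange',F,e2,np.linalg.norm(F-M))
d=(F-M)/np.linalg.norm(F-M);print('elev',np.degrees(np.arcsin(d[2])),'az',np.degrees(np.arctan2(d[1],d[0])))
# nominal model from foot: 
o=np.mean(c,0);az=[np.arctan2(*(v[1::-1])) for v in (c[0]-c[1]-0*c[0],)]
for p,q in[(0,1),(3,2),(1,2),(0,3)]: print(p,q,np.degrees(np.arctan2(*(c[q]-c[p])[1::-1])))
```

```text
[[0.6693 0.2091]
 [0.5227 0.2453]
 [0.5011 0.1784]
 [0.6451 0.1416]] [np.float64(0.07174237266946196), np.float64(0.1510642889166379), np.float64(0.07029719880057075), np.float64(0.14860152889462397)] [0.5845 0.1936 0.014 ]
[array([0.5289, 0.2316, 0.014 ]), array([0.6728, 0.2013, 0.014 ])] 0.1470134962461717
mouth [0.5243 0.2084 0.0921] 0.005124468474203398 flange [0.6236 0.1807 0.159 ] 0.0023760533478422784 0.12285333834436135
elev 33.00198466674997 az -15.621239983269147
0 1 166.11400134357046
3 2 165.63635501433347
1 2 -107.83426148792847
0 3 -109.73277255823929
```

The slim one is at scene (243,283): about 26 mm across against 38 mm, and its foot measures about 150×72 mm. I'll move above it for the wrist view.

servo_tool:
  moves:
    - [0,0,7,0]
    - [0,0,7,0]
    - [20,36,7,-0.25]
    - [20,36,7,-0.25]
    - [20,36,7,-0.25]
    - [20,36,7,-0.25]
    - [20,36,7,-0.25]
    - [20,36,7,-0.25]
    - [20,36,7,-0.25]
    - [20,36,7,-0.25]
    - [20,36,7,-0.25]
    - [36,73,7,-0.527]
    - [36,73,7,-0.527]
    - [36,73,7,-0.527]
    - [36,73,7,-0.527]
    - [36,73,7,-0.527]
    - [36,73,7,-0.527]
    - [36,73,7,-0.527]
    - [36,73,7,-0.527]
    - [36,73,7,-0.527]
  claw: 0
  force: 30

```text
time: 1.77
ee_pos: [0.4238, -0.0784, 0.3011]
tcp_rot: [-178.3, 0.1, -11.6]
wrist_force: [-0.2, -0.4, -1.0]
opening: 0.0856
grasp_force: 0.0
```

servo_tool:
  moves:
    - [0,0,0,0]
    - [0,0,0,0]
    - [0,0,0,0]
    - [0,0,0,0]

```text
time: 2.1
ee_pos: [0.4232, -0.0776, 0.3015]
tcp_rot: [-178.3, 0.0, -11.5]
wrist_force: [-0.5, 0.3, -0.9]
opening: 0.0857
grasp_force: 0.0
```

```bash
cat >> h.py <<'E'
from scipy.spatial.transform import Rotation as Ro
def wsave(f):
    o=get_obs();im=camera('wrist')[:,:,::-1];cv2.imwrite('pics/'+f,im)
    np.save(f[:-4]+'.npy',np.r_[o['ee_pos'],o['tcp_rot']]);return o
def wT(f):
    s=np.load(f[:-4]+'.npy');c=get_calibration('wrist');T=np.eye(4);T[:3,:3]=Ro.from_euler('xyz',s[3:],degrees=True).as_matrix();T[:3,3]=s[:3]
    K=np.array([[c['fx'],0,c['cx']],[0,c['fy'],c['cy']],[0,0,1]]);return K,T@np.array(c['tool_from_camera'])
def wplane(f,u,v,z):
    K,T=wT(f);d=T[:3,:3]@np.linalg.solve(K,[u,v,1]);return T[:3,3]+d*(z-T[2,3])/d[2]
def wproj(f,P):
    K,T=wT(f);p=K@(T[:3,:3].T@(np.array(P)-T[:3,3]));return p[:2]/p[2]
E
python3 - <<'E'
from h import *
o=wsave('w1.png');print(o['time'],o['ee_pos'],o['tcp_rot'],o['q']);print(wT('w1.png'))
E
```

```text
2.1 [ 0.42316787 -0.07757713  0.3014571 ] [-1.78251342e+02  3.08651245e-02 -1.14885974e+01] [-11.54665933  -9.01396364   4.42811406 103.4747154    1.7486263
 179.941911  ]
(array([[357.44558393,   0.        , 322.41576534],
       [  0.        , 357.44558393, 237.40357483],
       [  0.        ,   0.        ,   1.        ]]), array([[-0.19783723, -0.93999742, -0.27796634,  0.49526958],
       [-0.97977077,  0.18090124,  0.08558027, -0.09581658],
       [-0.03016078,  0.28927426, -0.95677099,  0.44336981],
       [ 0.        ,  0.        ,  0.        ,  1.        ]]))
```

View pics/w1.png

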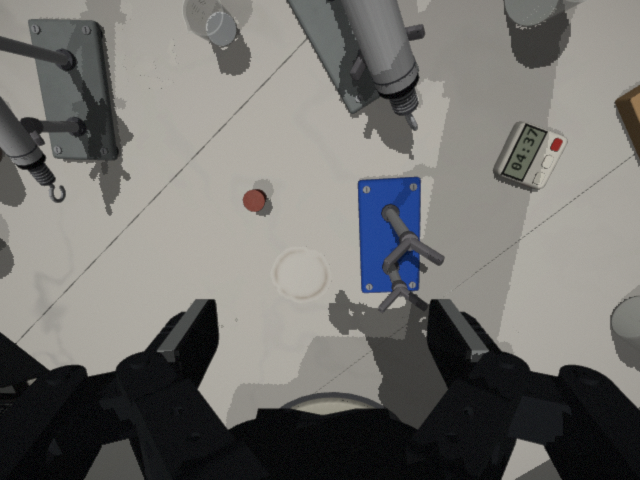

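servo_tool:
  moves:
    - [9.7,27.8,0,1.55]
    - [9.7,27.8,0,1.55]
    - [9.7,27.8,0,1.55]
    - [9.7,27.8,0,1.55]
    - [9.7,27.8,0,1.55]
    - [9.7,27.8,0,1.55]
    - [9.7,27.8,0,1.55]
    - [9.7,27.8,0,1.55]
    - [9.7,27.8,0,1.55]
    - [9.7,27.8,0,1.55]
    - [9.7,27.8,0,1.55]
    - [9.7,27.8,0,1.55]
    - [9.7,27.8,0,1.55]

```text
time: 3.23
ee_pos: [0.5203, 0.2008, 0.3013]
tcp_rot: [-178.2, 0.0, 77.8]
wrist_force: [0.2, 0.1, 1.6]
opening: 0.0852
grasp_force: 0.0
```

servo_tool:
  moves:
    - [0,0,0,1.54]
    - [0,0,0,1.54]
    - [0,0,0,1.54]
    - [0,0,0,1.54]
    - [0,0,0,1.54]
    - [0,0,0,1.54]
    - [0,0,0,1.54]
    - [0,0,0,1.54]
    - [0,0,0,1.54]
    - [0,0,0,1.54]
    - [0,0,0,1.54]
    - [0,0,0,1.54]
    - [0,0,0,1.54]
    - [0,0,0,1.54]
    - [0,0,0,1.54]

```text
time: 4.48
ee_pos: [0.5203, 0.2007, 0.3014]
tcp_rot: [-178.2, 0.0, 165.5]
wrist_force: [0.4, -0.4, 0.8]
opening: 0.085
grasp_force: 0.0
```

Run:
```python
from h import *
o=wsave('w2.png');print(o['time'],o['ee_pos'],o['tcp_rot'],o['q'])
```

```text
4.4833 [0.52031029 0.20069834 0.30142603] [-1.78249675e+02  4.88668912e-02  1.65494224e+02] [ 21.82831953   9.46153546  22.95830347 104.49467911  -1.43889152
  36.347373  ]
```

View pics/w2.png

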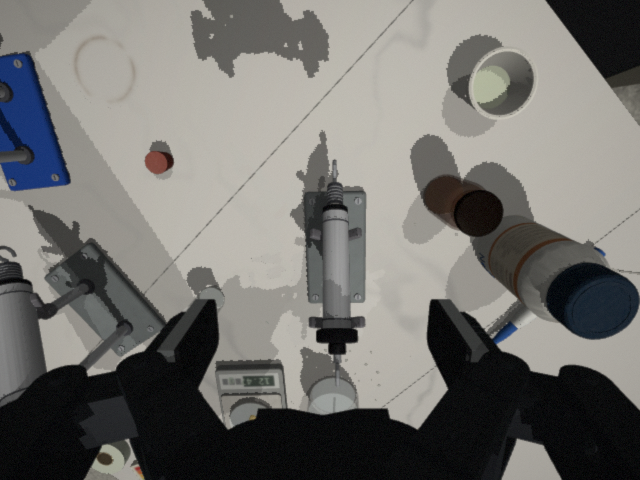

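Run:
```python
from h import *
np.set_printoptions(precision=4,suppress=True)
f='w2.png';im=cv2.imread('pics/'+f)
cs=[wplane(f,*p,.014) for p in[(306,192),(366,192),(366,303),(306,302)]]
print(np.array(cs)[:,:2],np.mean(cs,0))
for a,b in[(0,3),(1,2)]:print(np.linalg.norm(cs[a]-cs[b]),np.degrees(np.arctan2(*(cs[b]-cs[a])[1::-1])))
for n,p,z in[('hooktip',(334.5,161),.058),('ferr',(335,192),.080),('mouth',(335,208),.088),('flange',(337,335),.160),('knobend',(337,352),.175),('post V left',(317,232),.1),('Vr',(354,232),.1),('upV l',(310,323),.155),('upV r',(364,323),.155)]:print(n,wplane(f,*p,z))
for n,p,z in[('amb',(479,215),.112),('amb low',(440,195),.03),('white',(598,300),.15)]:print(n,wplane(f,*p,z))
# sleeve edges per row
g=cv2.cvtColor(im,6).astype(int)
for r in range(160,360,6):print(r,g[r,305:370:2].tolist()) if r in(190,214,262,310,334,346) else 0
```

```text
[[0.5131 0.1738]
 [0.5308 0.244 ]
 [0.6754 0.2122]
 [0.6553 0.1352]] [0.5937 0.1913 0.014 ]
0.14732394746395908 -15.200620146672462
0.14798795708974286 -12.412738940353254
hooktip [0.4823 0.2169 0.058 ]
ferr [0.5108 0.2103 0.08  ]
mouth [0.5253 0.2067 0.088 ]
flange [0.624 0.184 0.16 ]
knobend [0.6312 0.1822 0.175 ]
post V left [0.5422 0.184  0.1   ]
Vr [0.551  0.2198 0.1   ]
upV l [0.6093 0.1624 0.155 ]
upV r [0.6207 0.2101 0.155 ]
amb [0.5595 0.3373 0.112 ]
amb low [0.552  0.3251 0.03  ]
white [0.649  0.4151 0.15  ]
190 [102, 101, 99, 100, 99, 100, 94, 66, 94, 97, 97, 51, 80, 69, 67, 59, 66, 93, 86, 94, 96, 95, 95, 94, 95, 96, 95, 83, 83, 115, 185, 188, 189]
214 [50, 59, 59, 59, 46, 44, 39, 41, 38, 66, 89, 104, 116, 130, 134, 138, 146, 143, 145, 140, 132, 119, 114, 114, 115, 114, 115, 114, 113, 109, 116, 187, 186]
262 [150, 77, 92, 97, 96, 98, 99, 99, 99, 76, 89, 114, 124, 136, 144, 147, 155, 152, 151, 150, 141, 129, 107, 116, 116, 116, 119, 116, 118, 109, 137, 184, 184]
310 [153, 155, 154, 157, 156, 157, 156, 160, 178, 79, 81, 92, 102, 104, 111, 117, 119, 116, 119, 118, 113, 105, 107, 184, 189, 188, 189, 190, 189, 188, 190, 192, 190]
334 [159, 181, 182, 182, 183, 169, 6, 9, 7, 13, 7, 9, 9, 8, 9, 8, 13, 9, 13, 9, 12, 10, 9, 9, 11, 13, 83, 186, 186, 182, 180, 179, 181]
346 [174, 180, 179, 182, 184, 182, 180, 181, 183, 183, 182, 169, 19, 2, 11, 16, 19, 20, 18, 6, 65, 178, 181, 182, 179, 181, 180, 180, 180, 181, 180, 182, 180]
```

The picture shows the slim balance with the hook tip at (334,161), mouth at (335,208), flange at (337,330) and both V rests clear. The two methods agree within 3 mm, so I'm moving to the ferrule.

servo_tool:
  moves:
    - [-0.7,0.8,-2,0.015]
    - [-0.7,0.8,-5,0.015]
    - [-0.7,0.8,-9,0.015]
    - [-0.7,0.8,-13,0.015]
    - [-0.7,0.8,-16,0.015]
    - [-0.7,0.8,-19,0.015]
    - [-0.7,0.8,-21,0.015]
    - [-0.7,0.8,-23,0.015]
    - [-0.7,0.8,-24,0.015]
    - [-0.7,0.8,-24,0.015]
    - [-0.7,0.8,-24,0.015]
  claw: 0.35

```text
time: 5.45
ee_pos: [0.5134, 0.2087, 0.0617]
tcp_rot: [-178.2, 0.0, 166.4]
wrist_force: [0.6, 0.4, 0.9]
opening: 0.0555
grasp_force: 0.0
```

Run:
```python
from h import *
o=wsave('w3.png');print(o['time'],o['ee_pos'],o['tcp_rot'],o['opening'])
w=cv2.imread('pics/w3.png')[150:430,180:460]
a=camera('scene')[:,:,::-1];cv2.imwrite('pics/raw_s3.png',a);a=a[200:350,190:320]
im=np.hstack([cv2.resize(w,(400,400)),cv2.resize(a,(347,400),interpolation=3)]);cv2.imwrite('pics/c3.png',im)
```

```text
5.45 [0.5134423  0.20871454 0.06172765] [-1.78239472e+02  3.29047604e-02  1.66416550e+02] 0.055462757860405804
```

View pics/c3.png

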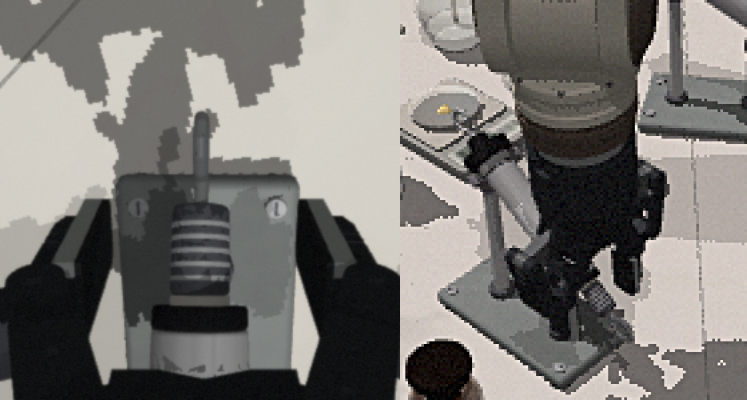

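Run:
```python
from h import *
f='w3.png';print(wproj(f,[.5135,.2093,.0807]),wplane(f,320.7,323.6,.0875),wplane(f,320.7,323.6,.080))
for v,z in((294,.085),(356,.098)):print(wplane(f,320.7,v,z))
```

```text
[320.03820018 325.79403856] [0.50879275 0.21095256 0.0875    ] [0.51301481 0.20965651 0.08      ]
[0.49837489 0.21337959 0.085     ]
[0.51508149 0.20981745 0.098     ]
```

servo_tool:
  moves:
    - [0,0,0,0]
    - [0,0,0,0]
    - [0,0,0,0]
    - [0,0,0,0]
    - [0,0,0,0]
    - [0,0,0,0]
    - [0,0,0,0]
    - [0,0,0,0]
    - [0,0,0,0]
    - [0,0,0,0]
  claw: 1
  force: 40

```text
time: 6.38
ee_pos: [0.5114, 0.2084, 0.0611]
tcp_rot: [-178.2, -0.2, 166.5]
wrist_force: [-12.3, -1.3, 4.3]
opening: 0.0148
grasp_force: 44.0
```

servo_tool:
  moves:
    - [-0.2,0.05,-0.15,0]
    - [-0.4,0.1,-0.3,0]
    - [-0.6,0.15,-0.45,0]
    - [-0.8,0.2,-0.6,0]
    - [-1.0,0.25,-0.75,0]
    - [-1.2,0.3,-0.9,0]
    - [-1.4,0.34,-1.0,0]
    - [-1.6,0.38,-1.15,0]
    - [-1.8,0.43,-1.3,0]
    - [-2.0,0.48,-1.45,0]
    - [-2.2,0.53,-1.6,0]
    - [-2.4,0.58,-1.7,0]
    - [-2.4,0.58,-1.7,0]

```text
time: 7.47
ee_pos: [0.4897, 0.2145, 0.0445]
tcp_rot: [-178.3, 0.1, 166.4]
wrist_force: [2.4, -4.6, 2.4]
opening: 0.0148
grasp_force: 39.2
```

Run:
```python
from h import *
o=wsave('w4.png');print(o['time'],o['ee_pos'],o['tcp_rot'],o['opening'],o['wrist_force'])
w=cv2.imread('pics/w4.png')[270:440,240:400]
d=camera('side')[:,:,::-1];d=d[165:245,290:400]
a=camera('scene')[:,:,::-1];a=a[230:350,200:290]
im=np.zeros((590,800,3),np.uint8)
w=cv2.resize(w,(480,510),interpolation=3);im[:510,:480]=w;d=cv2.resize(d,(310,225),interpolation=3);im[:225,485:795]=d
a=cv2.resize(a,(270,360),interpolation=3);im[228:588,485:755]=a
cv2.imwrite('pics/c4.png',im)
```

```text
7.4667 [0.48972029 0.21453901 0.04445652] [-1.78257746e+02  1.08796478e-01  1.66446106e+02] 0.014803195227490459 [ 2.42696762 -4.61305398  2.36189435]
```

View pics/c4.png

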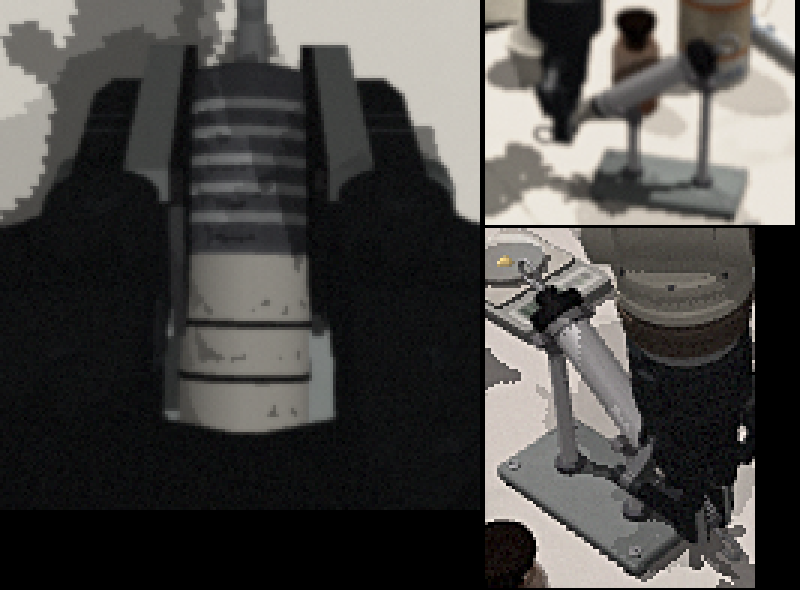

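Gripped: the wrist view shows the ferrule between the pads with rings at crop y≈323 and 376, but the mouth is hidden. I'll measure the sleeve shift at the flange by image correlation, and average the force.

servo_tool:
  moves:
    - [0,0,0,0]
    - [0,0,0,0]

```text
time: 7.78
ee_pos: [0.49, 0.2145, 0.0447]
tcp_rot: [-178.3, 0.1, 166.4]
wrist_force: [1.9, -4.4, 2.3]
opening: 0.0147
grasp_force: 39.2
```

Run:
```python
from h import *
np.set_printoptions(precision=3,suppress=True)
az=np.radians(-13.6);ax=np.array([.819*np.cos(az),.819*np.sin(az),.574])
F=np.array([.6238,.183,.16])
for n,r,b in(('scene','raw_s0',(208,244,240,272)),('side','raw_d0',(356,176,382,200))):
    o=get_obs();print(o['wrist_force'],o['wrist_force']@ax)
    A=cv2.imread(f'pics/{r}.png',0);B=cv2.cvtColor(camera(n),7);cv2.imwrite(f'pics/g_{n}.png',B)
    x0,y0,x1,y1=b
    # search shift by template, subpixel via ECC
    W=np.eye(2,3,dtype=np.float32)
    cc,W=cv2.findTransformECC(A[y0:y1,x0:x1],B[y0:y1,x0:x1],W,cv2.MOTION_TRANSLATION,(3,200,1e-6))
    p=proj(n,np.array([F,F-.001*ax]));print(n,cc,W[:,2],'px per mm down-axis',p[1]-p[0])
# ferrule from rings: rows of ferrule start / rings in w4
g=cv2.cvtColor(cv2.imread('pics/w4.png'),7)[285:415,322].astype(int);print(g.tolist())
o=get_obs();print(o['ee_pos'],o['wrist_force']@ax)
```

```text
[ 1.908 -4.422  2.276] 3.6768169059637668
scene 0.9622045983522228 [0.685 0.056] px per mm down-axis [0.294 0.389]
[ 1.161 -5.269  3.432] 3.90931934658884
side 0.9663097753044032 [-0.518 -0.245] px per mm down-axis [-0.31   0.138]
[83, 83, 79, 59, 56, 50, 39, 41, 42, 39, 41, 43, 44, 40, 41, 44, 46, 63, 85, 86, 76, 46, 41, 43, 42, 44, 62, 84, 86, 84, 65, 59, 58, 58, 60, 75, 110, 126, 120, 92, 55, 61, 62, 64, 65, 81, 97, 99, 93, 65, 50, 49, 47, 49, 53, 78, 97, 100, 94, 57, 53, 50, 49, 46, 37, 49, 54, 58, 67, 94, 130, 134, 134, 133, 135, 133, 134, 133, 134, 134, 134, 134, 135, 133, 133, 133, 134, 134, 132, 134, 134, 122, 45, 28, 73, 128, 135, 133, 134, 134, 135, 136, 134, 130, 132, 134, 137, 133, 133, 123, 58, 24, 60, 128, 135, 133, 133, 134, 133, 134, 136, 133, 133, 134, 133, 134, 131, 133, 123, 43]
[0.49  0.215 0.045] 5.010633444873745
```

Run:
```python
from h import *
np.set_printoptions(precision=4,suppress=True)
az=np.radians(-13.6);h=np.array([np.cos(az),np.sin(az),0]);ax=.819*h+np.array([0,0,.574]);lat=np.array([-np.sin(az),np.cos(az),0]);nn=np.cross(ax,lat)
F=np.array([.6238,.183,.16]);M=[];b=np.array([.685,.056,-.518,-.245])
for n in('scene','side'):
    p=proj(n,np.array([F,F+.001*ax,F+.001*lat,F+.001*nn]));M.append((p[1:]-p[0]).T)
print('flange shift mm ax,lat,n',np.linalg.lstsq(np.vstack(M),b,rcond=None)[0])
g=cv2.cvtColor(cv2.imread('pics/w3.png'),7)[280:400,321].astype(int);print(g.tolist())
O=np.array([.5768,.194,.126])
def along(f,u,v,r):
    K,T=wT(f);d=T[:3,:3]@np.linalg.solve(K,[u,v,1]);c=T[:3,3];q=O+r*(nn if nn[2]>0 else -nn);m=np.array(nn)
    t=((q-c)@m)/(d@m);return ((c+t*d-O)@ax)*1000
for r in(7,8):print(r,[along('w4.png',322,v,r/1000) for v in(354.3,377.6,396.1)],[along('w3.png',321,v,r/1000) for v in(346,350,355,360)])
```

```text
flange shift mm ax,lat,n [-0.9668 -0.3523  1.3791]
[92, 91, 91, 92, 91, 93, 89, 92, 91, 89, 67, 52, 44, 45, 41, 45, 49, 46, 46, 52, 64, 66, 66, 80, 120, 137, 134, 100, 59, 67, 67, 70, 78, 109, 135, 138, 129, 78, 63, 53, 52, 51, 81, 120, 136, 132, 105, 74, 69, 64, 50, 56, 86, 135, 140, 132, 93, 73, 71, 71, 68, 58, 85, 125, 100, 89, 64, 47, 50, 50, 48, 44, 34, 28, 32, 30, 40, 70, 82, 84, 83, 84, 85, 77, 40, 12, 18, 13, 11, 10, 20, 17, 14, 16, 14, 12, 20, 19, 14, 16, 17, 19, 33, 74, 110, 123, 133, 133, 134, 134, 132, 135, 133, 134, 134, 134, 132, 134, 135, 132]
7 [np.float64(-98.76335740510571), np.float64(-90.91065431030437), np.float64(-84.88368948929889)] [np.float64(-71.68056473372202), np.float64(-70.29100888619122), np.float64(-68.56701778925463), np.float64(-66.85725342241501)]
8 [np.float64(-98.76417908539382), np.float64(-90.96927200643684), np.float64(-84.98666573943265)] [np.float64(-71.65897517911188), np.float64(-70.27963947813849), np.float64(-68.56832829018552), np.float64(-66.87113919510541)]
```

Scales check out (rings 6.0 mm apart, ferrule edge to first ring 7.9 mm). The fifth ring comes out at −66.9 mm, and the mouth is at −67 mm, so the reading is 5 N. I'll hold for a second, then ease back.

servo_tool:
  moves:
    - [0,0,0,0]
    - [0,0,0,0]
    - [0,0,0,0]
    - [0,0,0,0]
    - [0,0,0,0]
    - [0,0,0,0]
    - [0,0,0,0]
    - [0,0,0,0]
    - [0,0,0,0]
    - [0,0,0,0]
    - [0,0,0,0]
    - [0,0,0,0]

```text
time: 8.88
ee_pos: [0.49, 0.2145, 0.0447]
tcp_rot: [-178.3, 0.1, 166.4]
wrist_force: [1.8, -4.7, 2.0]
opening: 0.0151
grasp_force: 39.2
```

servo_tool:
  moves:
    - [0.15,-0.04,0.11,0]
    - [0.3,-0.07,0.22,0]
    - [0.45,-0.11,0.32,0]
    - [0.6,-0.15,0.43,0]
    - [0.75,-0.18,0.54,0]
    - [0.9,-0.22,0.65,0]
    - [1.05,-0.25,0.76,0]
    - [1.2,-0.29,0.86,0]
    - [1.35,-0.33,0.97,0]
    - [1.5,-0.36,1.08,0]
    - [1.65,-0.4,1.19,0]
    - [1.8,-0.44,1.3,0]
    - [1.95,-0.47,1.4,0]
    - [2.1,-0.51,1.51,0]
    - [2.2,-0.53,1.58,0]
    - [2.3,-0.56,1.66,0]
    - [2.4,-0.58,1.73,0]
    - [2.45,-0.59,1.76,0]
    - [2.45,-0.59,1.76,0]

```text
time: 10.47
ee_pos: [0.5118, 0.2084, 0.0607]
tcp_rot: [-178.1, -0.2, 166.5]
wrist_force: [-10.7, -3.0, 0.7]
opening: 0.0147
grasp_force: 41.7
```

Run:
```python
from h import *
o=wsave('w5.png');print(o['time'],o['ee_pos'],o['tcp_rot'],o['wrist_force'])
g=cv2.cvtColor(cv2.imread('pics/w5.png'),7)[280:400,321].astype(int);print(g[60:110].tolist())
```

```text
10.4667 [0.5118034  0.20835661 0.06068481] [-178.13375618   -0.23703928  166.48481207] [-10.70044763  -2.9836692    0.68345642]
[87, 99, 97, 84, 56, 49, 50, 51, 52, 52, 51, 50, 40, 36, 56, 80, 81, 83, 82, 83, 83, 82, 81, 82, 82, 82, 82, 82, 83, 81, 81, 82, 82, 82, 75, 24, 7, 10, 8, 11, 4, 12, 14, 20, 15, 14, 16, 15, 14, 17]
```

```bash
cat >> h.py <<'E'
az=np.radians(-13.6);hh=np.array([np.cos(az),np.sin(az),0]);ax=.819*hh+np.array([0,0,.574]);lat=np.array([-np.sin(az),np.cos(az),0]);nn=np.cross(ax,lat);nn*=np.sign(nn[2])
O=np.array([.5768,.194,.126])
def shift():
    F=np.array([.6238,.183,.16]);M=[];b=[]
    for n,r,(x0,y0,x1,y1) in(('scene','raw_s0',(208,244,240,272)),('side','raw_d0',(356,176,382,200))):
        A=cv2.imread(f'pics/{r}.png',0);B=cv2.cvtColor(camera(n),7);W=np.eye(2,3,dtype=np.float32)
        cc,W=cv2.findTransformECC(A[y0:y1,x0:x1],B[y0:y1,x0:x1],W,cv2.MOTION_TRANSLATION,(3,300,1e-6));b+=list(W[:,2])
        p=proj(n,np.array([F,F+.001*ax,F+.001*lat,F+.001*nn]));M.append((p[1:]-p[0]).T)
    return np.linalg.lstsq(np.vstack(M),np.array(b),rcond=None)[0]
def along(f,u,v,r):
    K,T=wT(f);d=T[:3,:3]@np.linalg.solve(K,[u,v,1]);c=T[:3,3]
    return ((c+((O+r*nn-c)@nn)/(d@nn)*d-O)@ax)*1000
E
python3 - <<'E'
from h import *
print(shift());o=get_obs();print(o['torque'])
print('ferr edge',along('w5.png',321,353.9,.007),'mouth edge w3,w5',along('w3.png',321,364,.013),along('w5.png',321,374.6,.013))
im=cv2.imread('pics/w5.png');print(im[::1][300:480:6,321].mean(1).round())
cv2.imwrite('pics/c5.png',cv2.resize(im[260:460,200:440],None,fx=3,fy=3,interpolation=3)[:600])
E
```

```text
[0.59804436 0.51985685 1.1505664 ]
[-0.53295635  1.8493233  -0.22357095]
ferr edge -70.67018361895082 mouth edge w3,w5 -65.63613376485758 -63.94819106776314
[ 41.  45.  87.  42.  83. 100.  47.  97.  52.  57.  83.  83.  83.   9.
  14.   8. 113. 121. 123.  88.   7.  16.   8.   9.  13.  14.  16.  15.
  10.  10.]
```

View pics/c5.png

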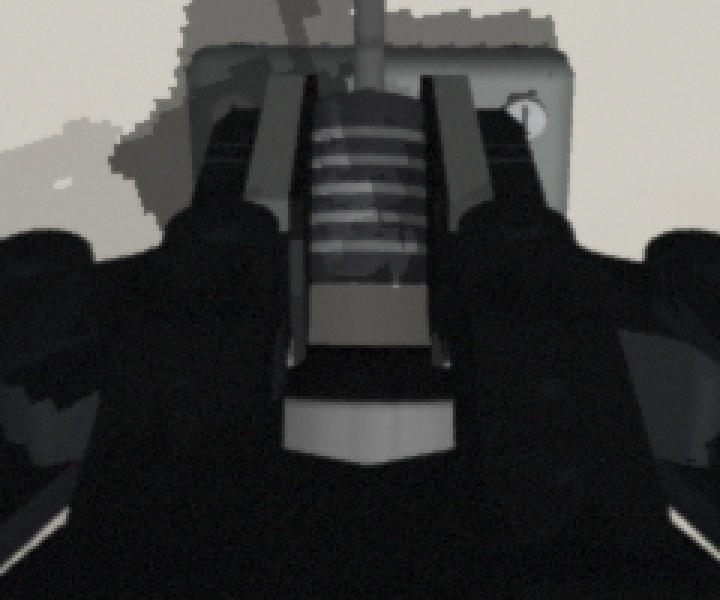

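The pads' upper corners touch the mouth ring (crop (290,360) and (437,365)), which leaves about 4 mm of slide. Rather than letting go abruptly, I'll soften the grip in small steps so the ferrule creeps home under friction.

servo_tool:
  moves:
    - [0,0,0,0]
    - [0,0,0,0]
    - [0,0,0,0]
  claw: 0.86
  force: 20

```text
time: 10.87
ee_pos: [0.5118, 0.2084, 0.0607]
tcp_rot: [-178.1, -0.2, 166.5]
wrist_force: [-10.9, -3.8, 1.1]
opening: 0.0147
grasp_force: 41.7
```

servo_tool:
  moves:
    - [0,0,0,0]
    - [0,0,0,0]
    - [0,0,0,0]
  claw: 0.84

```text
time: 11.12
ee_pos: [0.5118, 0.2084, 0.0607]
tcp_rot: [-178.1, -0.2, 166.5]
wrist_force: [-10.2, -3.6, 1.6]
opening: 0.015
grasp_force: 41.7
```

servo_tool:
  moves:
    - [0,0,0,0]
    - [0,0,0,0]
    - [0,0,0,0]
  claw: 0.835

```text
time: 11.37
ee_pos: [0.5118, 0.2084, 0.0607]
tcp_rot: [-178.1, -0.2, 166.5]
wrist_force: [-10.5, -3.7, 2.2]
opening: 0.0145
grasp_force: 41.7
```

servo_tool:
  moves:
    - [0,0,0,0]
    - [0,0,0,0]
  claw: 0.83

```text
time: 11.53
ee_pos: [0.5118, 0.2084, 0.0607]
tcp_rot: [-178.1, -0.2, 166.5]
wrist_force: [-11.2, -2.7, 0.8]
opening: 0.0147
grasp_force: 41.7
```

servo_tool:
  moves:
    - [0,0,0,0]
    - [0,0,0,0]
  claw: 0.827

```text
time: 11.7
ee_pos: [0.5118, 0.2084, 0.0607]
tcp_rot: [-178.1, -0.2, 166.5]
wrist_force: [-10.1, -2.7, 0.9]
opening: 0.0144
grasp_force: 35.7
```

servo_tool:
  moves:
    - [0,0,0,0]
    - [0,0,0,0]
  claw: 0.824

```text
time: 11.87
ee_pos: [0.5118, 0.2084, 0.0607]
tcp_rot: [-178.1, -0.2, 166.5]
wrist_force: [-9.8, -3.5, 0.9]
opening: 0.015
grasp_force: 28.0
```

servo_tool:
  moves:
    - [0,0,0,0]
    - [0,0,0,0]
  claw: 0.818

```text
time: 12.03
ee_pos: [0.5119, 0.2085, 0.0607]
tcp_rot: [-178.1, -0.2, 166.5]
wrist_force: [-9.7, -3.0, 0.5]
opening: 0.0153
grasp_force: 14.9
```

servo_tool:
  moves:
    - [0,0,0,0]
    - [0,0,0,0]
  claw: 0.816

```text
time: 12.2
ee_pos: [0.512, 0.2085, 0.0607]
tcp_rot: [-178.2, -0.2, 166.5]
wrist_force: [-7.8, -2.8, 0.9]
opening: 0.0157
grasp_force: 11.7
```

servo_tool:
  moves:
    - [0,0,0,0]
    - [0,0,0,0]
  claw: 0.815

```text
time: 12.37
ee_pos: [0.512, 0.2086, 0.0607]
tcp_rot: [-178.2, -0.2, 166.5]
wrist_force: [-8.7, -2.1, 0.3]
opening: 0.0163
grasp_force: 10.3
```

servo_tool:
  moves:
    - [0,0,0,0]
    - [0,0,0,0]
  claw: 0.813

```text
time: 12.53
ee_pos: [0.5121, 0.2087, 0.0607]
tcp_rot: [-178.2, -0.2, 166.5]
wrist_force: [-9.0, -1.9, 0.4]
opening: 0.0154
grasp_force: 8.0
```

servo_tool:
  moves:
    - [0,0,0,0]
    - [0,0,0,0]
  claw: 0.811

```text
time: 12.7
ee_pos: [0.5123, 0.2088, 0.0608]
tcp_rot: [-178.2, -0.2, 166.5]
wrist_force: [-7.8, -0.9, 0.7]
opening: 0.0164
grasp_force: 6.4
```

servo_tool:
  moves:
    - [0,0,0,0]
    - [0,0,0,0]
  claw: 0.81

```text
time: 12.87
ee_pos: [0.5123, 0.2088, 0.0608]
tcp_rot: [-178.2, -0.2, 166.5]
wrist_force: [-7.9, -0.4, 0.6]
opening: 0.0165
grasp_force: 5.8
```

servo_tool:
  moves:
    - [0,0,0,0]
    - [0,0,0,0]
  claw: 0.809

```text
time: 13.03
ee_pos: [0.5124, 0.2089, 0.0609]
tcp_rot: [-178.2, -0.2, 166.5]
wrist_force: [-6.6, -0.1, -0.3]
opening: 0.0161
grasp_force: 5.3
```

```bash
cat > fe.py <<'E'
from h import *
import sys
f=sys.argv[1];o=wsave(f);g=cv2.cvtColor(cv2.imread('pics/'+f),7)[280:400,321].astype(int);print(o['time'],o['ee_pos'],g[55:115].tolist())
E
python3 fe.py w6.png
```

```text
13.0333 [0.51235074 0.20885395 0.0608799 ] [70, 61, 54, 53, 54, 73, 103, 103, 97, 69, 52, 54, 51, 55, 52, 52, 52, 33, 30, 41, 68, 83, 82, 81, 81, 81, 83, 82, 83, 80, 81, 83, 84, 83, 84, 83, 83, 83, 83, 75, 44, 17, 16, 17, 15, 19, 13, 13, 13, 16, 16, 14, 13, 14, 9, 16, 19, 18, 31, 50]
```

servo_tool:
  moves:
    - [0,0,0,0]
    - [0,0,0,0]
  claw: 0.807

```text
time: 13.25
ee_pos: [0.5125, 0.2089, 0.0609]
tcp_rot: [-178.2, -0.2, 166.5]
wrist_force: [-6.7, -0.3, 0.2]
opening: 0.0166
grasp_force: 4.4
```

servo_tool:
  moves:
    - [0,0,0,0]
    - [0,0,0,0]
  claw: 0.805

```text
time: 13.42
ee_pos: [0.5127, 0.2089, 0.061]
tcp_rot: [-178.2, -0.1, 166.5]
wrist_force: [-5.7, -0.6, -0.5]
opening: 0.017
grasp_force: 3.9
```

servo_tool:
  moves:
    - [0,0,0,0]
    - [0,0,0,0]
  claw: 0.804

```text
time: 13.58
ee_pos: [0.5127, 0.2089, 0.061]
tcp_rot: [-178.2, -0.1, 166.5]
wrist_force: [-5.6, -1.4, -0.3]
opening: 0.0169
grasp_force: 3.8
```

servo_tool:
  moves:
    - [0,0,0,0]
    - [0,0,0,0]
  claw: 0.803

```text
time: 13.75
ee_pos: [0.5127, 0.2089, 0.061]
tcp_rot: [-178.2, -0.1, 166.5]
wrist_force: [-6.3, -0.4, 0.3]
opening: 0.0165
grasp_force: 3.7
```

```bash
python3 fe.py w7.png
```

```text
13.75 [0.51274102 0.20890528 0.06098782] [69, 54, 54, 52, 56, 64, 90, 104, 103, 89, 59, 54, 56, 55, 54, 55, 53, 36, 32, 35, 49, 81, 82, 84, 84, 86, 83, 84, 82, 83, 84, 83, 81, 84, 82, 82, 82, 81, 82, 82, 77, 32, 6, 15, 15, 11, 19, 19, 15, 15, 14, 17, 18, 14, 18, 17, 17, 17, 22, 28]
```

servo_tool:
  moves:
    - [0,0,0,0]
    - [0,0,0,0]
  claw: 0.8

```text
time: 13.97
ee_pos: [0.5128, 0.2089, 0.061]
tcp_rot: [-178.2, -0.1, 166.5]
wrist_force: [-4.8, -0.3, -0.3]
opening: 0.0173
grasp_force: 3.4
```

servo_tool:
  moves:
    - [0,0,0,0]
    - [0,0,0,0]
  claw: 0.798

```text
time: 14.13
ee_pos: [0.5129, 0.2089, 0.061]
tcp_rot: [-178.2, -0.1, 166.5]
wrist_force: [-6.2, 0.3, -0.2]
opening: 0.0173
grasp_force: 3.3
```

servo_tool:
  moves:
    - [0,0,0,0]
    - [0,0,0,0]
  claw: 0.796

```text
time: 14.3
ee_pos: [0.513, 0.2089, 0.0611]
tcp_rot: [-178.2, -0.1, 166.5]
wrist_force: [-5.4, -0.5, 0.2]
opening: 0.0176
grasp_force: 3.3
```

servo_tool:
  moves:
    - [0,0,0,0]
    - [0,0,0,0]
  claw: 0.794

```text
time: 14.47
ee_pos: [0.5131, 0.2088, 0.0612]
tcp_rot: [-178.2, -0.1, 166.5]
wrist_force: [-5.6, -0.5, 0.1]
opening: 0.0176
grasp_force: 3.3
```

```bash
python3 fe.py w8.png
```

```text
14.4667 [0.51306226 0.2088305  0.06118757] [76, 68, 67, 70, 70, 72, 84, 103, 106, 97, 59, 55, 54, 56, 53, 53, 51, 35, 26, 34, 43, 78, 84, 83, 85, 81, 81, 82, 84, 83, 82, 84, 82, 84, 83, 85, 82, 83, 83, 83, 76, 24, 2, 10, 13, 18, 13, 7, 16, 12, 17, 16, 11, 19, 13, 16, 19, 19, 16, 26]
```

servo_tool:
  moves:
    - [0,0,0,0]
    - [0,0,0,0]
  claw: 0.79

```text
time: 14.68
ee_pos: [0.5132, 0.2088, 0.0614]
tcp_rot: [-178.2, -0.1, 166.5]
wrist_force: [-4.5, 0.4, 0.2]
opening: 0.0177
grasp_force: 3.1
```

servo_tool:
  moves:
    - [0,0,0,0]
    - [0,0,0,0]
  claw: 0.786

```text
time: 14.85
ee_pos: [0.5133, 0.2089, 0.0614]
tcp_rot: [-178.2, -0.1, 166.5]
wrist_force: [-4.2, -0.3, 0.4]
opening: 0.0184
grasp_force: 2.8
```

servo_tool:
  moves:
    - [0,0,0,0]
    - [0,0,0,0]
  claw: 0.783

```text
time: 15.02
ee_pos: [0.5133, 0.2089, 0.0614]
tcp_rot: [-178.2, -0.1, 166.5]
wrist_force: [-3.8, 0.6, 0.3]
opening: 0.0185
grasp_force: 2.6
```

servo_tool:
  moves:
    - [0,0,0,0]
    - [0,0,0,0]
  claw: 0.78

```text
time: 15.18
ee_pos: [0.5134, 0.209, 0.0615]
tcp_rot: [-178.3, -0.0, 166.5]
wrist_force: [-4.3, -0.2, 1.4]
opening: 0.0189
grasp_force: 2.3
```

```bash
python3 fe.py w9.png
```

```text
15.1833 [0.51339896 0.20897048 0.06145621] [65, 68, 68, 70, 70, 96, 105, 104, 89, 57, 52, 54, 54, 55, 64, 91, 105, 103, 82, 41, 32, 30, 31, 32, 31, 32, 32, 31, 31, 51, 83, 84, 82, 85, 83, 83, 82, 82, 84, 78, 63, 18, 9, 8, 13, 12, 18, 15, 16, 18, 19, 16, 15, 18, 16, 17, 16, 18, 20, 31]
```

It is creeping in: the gap shrank from 20 to 10.5 px, and home is about 7 px.

servo_tool:
  moves:
    - [0,0,0,0]
    - [0,0,0,0]
  claw: 0.777

```text
time: 15.4
ee_pos: [0.5139, 0.2088, 0.0617]
tcp_rot: [-178.3, 0.0, 166.5]
wrist_force: [-4.0, 0.6, -1.0]
opening: 0.0192
grasp_force: 1.8
```

servo_tool:
  moves:
    - [0,0,0,0]
    - [0,0,0,0]
  claw: 0.774

```text
time: 15.57
ee_pos: [0.514, 0.2087, 0.0619]
tcp_rot: [-178.3, 0.0, 166.5]
wrist_force: [-2.0, 0.3, -1.0]
opening: 0.0194
grasp_force: 1.5
```

servo_tool:
  moves:
    - [0,0,0,0]
    - [0,0,0,0]
  claw: 0.77

```text
time: 15.73
ee_pos: [0.5141, 0.2087, 0.062]
tcp_rot: [-178.3, 0.1, 166.5]
wrist_force: [-2.4, 1.5, -1.0]
opening: 0.02
grasp_force: 1.3
```

servo_tool:
  moves:
    - [0,0,0,0]
    - [0,0,0,0]
  claw: 0.76

```text
time: 15.9
ee_pos: [0.5142, 0.2087, 0.062]
tcp_rot: [-178.3, 0.1, 166.5]
wrist_force: [-1.7, 0.7, -0.5]
opening: 0.0203
grasp_force: 1.0
```

```bash
python3 fe.py w10.png
```

```text
15.9 [0.51416416 0.20873681 0.06204689] [72, 62, 56, 49, 41, 63, 102, 109, 104, 78, 55, 51, 53, 53, 52, 64, 102, 107, 94, 53, 28, 28, 32, 33, 32, 29, 27, 31, 30, 33, 59, 81, 85, 84, 85, 83, 83, 85, 83, 82, 78, 48, 15, 11, 9, 14, 13, 14, 13, 16, 20, 21, 16, 18, 15, 17, 18, 20, 21, 22]
```

servo_tool:
  moves:
    - [0,0,0,0]
    - [0,0,0,0]
  claw: 0.72

```text
time: 16.12
ee_pos: [0.5144, 0.2086, 0.0621]
tcp_rot: [-178.3, 0.1, 166.5]
wrist_force: [0.3, 0.3, 0.1]
opening: 0.0238
grasp_force: 0.0
```

servo_tool:
  moves:
    - [0,0,0,0]
    - [0,0,0,0]
    - [0,0,0,0]
    - [0,0,0,0]
    - [0,0,1,0]
    - [0,0,4,0]
    - [0,0,8,0]
    - [0,0,12,0]
    - [0,0,16,0]
    - [0,0,20,0]
    - [4,-1,23.8,0]
    - [8,-1.9,23.8,0]
    - [8.6,-2.0,23.8,0]
    - [8.6,-2.0,23.8,0]
    - [8.6,-2.0,23.8,0]
  claw: 0.3

```text
time: 17.37
ee_pos: [0.6005, 0.1883, 0.2996]
tcp_rot: [-178.2, -0.0, 166.4]
wrist_force: [-0.4, 0.4, 0.2]
opening: 0.0597
grasp_force: 0.0
```

Run:
```python
from h import *
np.set_printoptions(precision=4,suppress=True)
o=wsave('w11.png');f='w11.png';print(o['time'],o['ee_pos'],o['tcp_rot'],shift())
im=cv2.imread('pics/'+f);g=cv2.cvtColor(im,7)
F=np.array([.6238,.183,.16]);u,v=wproj(f,F);um,vm=wproj(f,O-.066*ax);print('exp flange',u,v,'mouth',um,vm,'knob75',wproj(f,O+.075*ax))
x0,y0=int(u)-40,int(v)-40
m=(g[y0:y0+80,x0:x0+80]<30).astype(np.uint8)
for r in range(0,80,4):
    c=np.flatnonzero(m[r]); print(y0+r,(c.min()+x0,c.max()+x0) if len(c) else None,end=' ')
print();print(g[int(vm)-40:int(vm)+25,int(um)].tolist())
```

```text
17.3667 [0.6005 0.1883 0.2996] [-178.2213   -0.0016  166.4014] [2.0831 0.4067 0.2106]
exp flange 326.9227938324126 251.10013104315615 mouth 328.55099372896996 123.45812969942287 knob75 [326.1904 269.8947]
211 None 215 None 219 None 223 None 227 None 231 None 235 None 239 None 243 None 247 (np.int64(311), np.int64(342)) 251 (np.int64(307), np.int64(348)) 255 (np.int64(306), np.int64(348)) 259 (np.int64(306), np.int64(348)) 263 (np.int64(307), np.int64(348)) 267 (np.int64(318), np.int64(337)) 271 (np.int64(319), np.int64(335)) 275 (np.int64(320), np.int64(335)) 279 None 283 None 287 None 
[80, 81, 81, 80, 83, 104, 152, 160, 161, 159, 155, 149, 139, 136, 124, 85, 75, 55, 58, 64, 90, 102, 66, 74, 107, 72, 81, 110, 77, 75, 110, 80, 73, 97, 61, 42, 39, 45, 54, 20, 14, 15, 24, 68, 141, 148, 147, 149, 149, 141, 112, 110, 104, 80, 112, 149, 152, 153, 151, 152, 153, 153, 152, 155, 154]
```

Run:
```python
from h import *
f='w11.png'
for v in(245,249,257,265,278):print(v,along(f,327.2,v,0))
g=cv2.cvtColor(cv2.imread('pics/'+f),7)
for c in(306,309,312,315,318,327,340,345):print(c,g[232:282,c].tolist())
K,T=wT(f);print(wplane(f,327.2,257,.162))
```

```text
245 53.69363837931612
249 57.18326766184156
257 64.08687367556917
265 70.8914188694771
278 81.74295821402474
306 [104, 88, 59, 57, 56, 57, 58, 54, 55, 56, 55, 53, 47, 61, 114, 159, 161, 147, 117, 68, 39, 18, 15, 13, 15, 14, 13, 13, 18, 21, 31, 43, 92, 151, 168, 192, 193, 194, 195, 196, 196, 195, 196, 195, 195, 194, 193, 194, 195, 192]
309 [105, 104, 88, 57, 56, 54, 54, 56, 56, 59, 52, 55, 53, 48, 65, 112, 76, 23, 10, 4, 2, 4, 9, 14, 13, 13, 8, 14, 14, 16, 15, 16, 19, 40, 105, 186, 194, 193, 195, 194, 194, 193, 193, 195, 193, 196, 194, 193, 193, 194]
312 [101, 101, 99, 79, 52, 46, 42, 37, 33, 43, 41, 47, 47, 47, 37, 12, 8, 15, 8, 8, 8, 12, 8, 14, 14, 13, 13, 18, 17, 21, 11, 14, 18, 16, 42, 109, 189, 195, 196, 196, 195, 194, 195, 196, 196, 196, 196, 195, 195, 196]
315 [82, 82, 84, 81, 80, 59, 40, 62, 81, 84, 84, 83, 83, 77, 46, 19, 7, 14, 13, 18, 9, 14, 14, 12, 8, 16, 18, 14, 15, 21, 15, 15, 13, 18, 22, 68, 150, 191, 196, 196, 196, 197, 194, 196, 195, 195, 197, 196, 195, 196]
318 [94, 95, 94, 88, 69, 43, 61, 90, 93, 94, 94, 93, 93, 83, 30, 11, 17, 11, 17, 17, 15, 17, 17, 9, 14, 17, 19, 19, 17, 18, 20, 19, 15, 12, 13, 14, 36, 76, 78, 81, 80, 82, 89, 124, 179, 194, 196, 197, 196, 196]
327 [156, 132, 150, 129, 74, 80, 105, 109, 109, 108, 107, 107, 99, 46, 15, 16, 14, 13, 16, 18, 19, 15, 18, 20, 25, 27, 22, 16, 18, 16, 14, 13, 15, 16, 14, 18, 18, 19, 19, 23, 22, 26, 23, 56, 112, 98, 96, 90, 70, 64]
340 [132, 130, 108, 110, 127, 108, 63, 69, 89, 90, 91, 91, 90, 85, 47, 17, 14, 16, 13, 14, 12, 17, 16, 15, 13, 15, 17, 21, 20, 15, 13, 19, 14, 18, 23, 58, 134, 193, 199, 199, 200, 199, 199, 199, 200, 199, 198, 199, 198, 200]
345 [128, 128, 121, 74, 56, 52, 50, 52, 49, 52, 50, 49, 50, 48, 54, 75, 38, 20, 12, 15, 11, 17, 15, 16, 15, 14, 16, 16, 13, 20, 18, 12, 17, 25, 65, 142, 194, 199, 200, 200, 200, 199, 200, 200, 200, 199, 200, 199, 200, 199]
[0.62823108 0.18222756 0.162     ]
```

servo_tool:
  moves:
    - [3.2,-0.8,-3,0]
    - [3.2,-0.8,-6,0]
    - [3.2,-0.8,-9,0]
    - [3.2,-0.8,-11,0]
    - [3.2,-0.8,-13,0]
    - [3.2,-0.8,-14.5,0]
    - [3.2,-0.8,-15.5,0]
    - [3.2,-0.8,-15.5,0]

```text
time: 18.18
ee_pos: [0.6304, 0.1807, 0.1432]
tcp_rot: [-178.2, -0.1, 166.5]
wrist_force: [-0.7, 0.5, -0.7]
opening: 0.0595
grasp_force: 0.0
```

servo_tool:
  moves:
    - [0,0,0,0]
    - [0,0,0,0]
    - [0,0,0,0]
    - [0,0,0,0]
    - [0,0,0,0]
    - [0,0,0,0]
  claw: 0.62
  force: 25

```text
time: 18.68
ee_pos: [0.6323, 0.1804, 0.1467]
tcp_rot: [-178.3, 0.1, 166.4]
wrist_force: [-2.5, -3.9, 7.4]
opening: 0.037
grasp_force: 25.6
```

servo_tool:
  moves:
    - [0,0,0.3,0]
    - [0,0,0.6,0]
    - [0,0,0.9,0]
    - [0,0,1.2,0]
    - [0,0,1.5,0]
    - [0,0,1.8,0]
    - [0,0,2.1,0]
    - [0,0,2.5,0]

```text
time: 19.35
ee_pos: [0.6319, 0.1806, 0.17]
tcp_rot: [-178.2, 0.0, 166.5]
wrist_force: [-0.2, 0.2, -0.8]
opening: 0.0371
grasp_force: 25.2
```

Run:
```python
from h import *
o=wsave('w12.png');print(o['time'],o['ee_pos'],o['wrist_force'],o['opening'],o['grasp_force'])
d=camera('side')[:,:,::-1][110:250,290:430];a=camera('scene')[:,:,::-1][180:350,170:310]
w=cv2.imread('pics/w12.png')[150:450,170:470]
im=np.zeros((590,800,3),np.uint8);im[:330,:330]=cv2.resize(w,(330,330));im[:455,335:710]=cv2.resize(a,(375,455),interpolation=3);im[335:585,:250]=cv2.resize(d,(250,250),interpolation=3)
cv2.imwrite('pics/c12.png',im)
```

```text
19.35 [0.63187359 0.18064293 0.16998658] [-0.17757891  0.15306592 -0.75548508] 0.037074601371738625 25.203022062778473
```

View pics/c12.png

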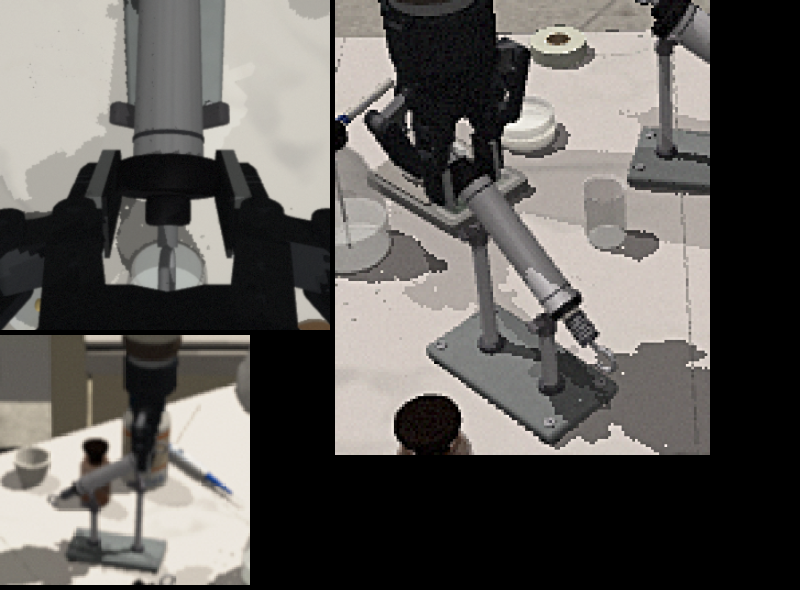

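Run:
```python
from h import *
np.set_printoptions(precision=4,suppress=True)
P,e=tri('scene',(170+(580-335)/2.68,180+328/2.68),'side',(290+75*.56,110+155*.56));o=get_obs()
G=o['ee_pos']+[-.006,.0015,.019];print(P,e,'grip',G,'d',G-P,np.linalg.norm(G-P),'elev',np.degrees(np.arcsin((G-P)[2]/np.linalg.norm(G-P))))
print(proj('scene',np.array([O-.08*ax,O-.08*ax+[0,0,.023]])),proj('side',np.array([O-.08*ax,O-.08*ax+[0,0,.023]])))
```

```text
[0.523  0.2084 0.1037] 0.011843774846673023 grip [0.6261 0.1822 0.1894] d [ 0.1031 -0.0262  0.0856] 0.13655695847355176 elev 38.824781558746814
[[263.2624 311.7757]
 [262.6621 303.4031]] [[326.4894 204.4861]
 [326.4546 197.6385]]
```

The balance is held by the flange, still at about 37°, lifted clear of the rest. I'll take it to a free space and then soften the grip so gravity turns it about the pads.

servo_tool:
  moves:
    - [0,0,1,0]
    - [0,0,2.5,0]
    - [0,0,4.5,0]
    - [0,0,6.5,0]
    - [0,0,8.5,0]
    - [0,0,10.5,0]
    - [0,0,12.5,0]
    - [0,0,14,0]
    - [-1,0.2,15,0]
    - [-2.5,0.6,15.5,0]
    - [-4.5,1.1,15.5,0]
    - [-6.5,1.6,15.5,0]
    - [-8.5,2.1,15.5,0]
    - [-10.5,2.6,15.5,0]
    - [-12.5,3.1,15.5,0]
    - [-14.5,3.6,15.5,0]
    - [-15.5,3.9,15.5,0]
    - [-16,4,15.5,0]
    - [-16,4,15.5,0]
    - [-16,4,15.5,0]

```text
time: 21.17
ee_pos: [0.4723, 0.2206, 0.3249]
tcp_rot: [-178.2, 0.1, 166.5]
wrist_force: [0.7, -0.5, -1.9]
opening: 0.0371
grasp_force: 25.4
```

```bash
cat > tilt.py <<'E'
from h import *
import sys
np.set_printoptions(precision=4,suppress=True)
f=sys.argv[1];o=wsave(f);g=cv2.cvtColor(cv2.imread('pics/'+f),7)
print(o['time'],o['ee_pos'],o['tcp_rot'],o['opening'],o['grasp_force'],o['wrist_force'])
# predicted pixels of mouth/ferrule/hook for elevations about the gripped flange
R=Ro.from_euler('xyz',o['tcp_rot'],degrees=True).as_matrix();y=np.degrees(np.arctan2(R[1,0],R[0,0]))-180
G=o['ee_pos']-.019*R[:,2]+float(sys.argv[2])/1000*np.array([np.cos(np.radians(y)),np.sin(np.radians(y)),0])
for e in(35,50,60,70,80,90,100):
    c,s=np.cos(np.radians(e)),np.sin(np.radians(e));a=np.array([c*np.cos(np.radians(y)),c*np.sin(np.radians(y)),s])
    print(e,[wproj(f,G-d*a).round() for d in(.125,.139,.17)])
E
python3 tilt.py w13.png -6
```

```text
21.1667 [0.4723 0.2206 0.3249] [-178.2491    0.0663  166.4684] 0.03709439705508047 25.44163405895233 [ 0.6976 -0.4566 -1.8937]
35 [array([325.,  54.]), array([326.,  32.]), array([327., -13.])]
50 [array([326., 105.]), array([327.,  90.]), array([327.,  61.])]
60 [array([326., 137.]), array([327., 125.]), array([328., 103.])]
70 [array([327., 168.]), array([327., 159.]), array([328., 141.])]
80 [array([327., 197.]), array([327., 191.]), array([328., 178.])]
90 [array([327., 227.]), array([327., 222.]), array([328., 213.])]
100 [array([326., 256.]), array([327., 253.]), array([327., 247.])]
```

servo_tool:
  moves:
    - [0,0,0,0]
    - [0,0,0,0]
  claw: 0.57

```text
time: 21.38
ee_pos: [0.4726, 0.2205, 0.3244]
tcp_rot: [-178.2, 0.0, 166.4]
wrist_force: [0.1, 0.1, -1.4]
opening: 0.0372
grasp_force: 25.4
```

servo_tool:
  moves:
    - [0,0,0,0]
    - [0,0,0,0]
  claw: 0.566

```text
time: 21.55
ee_pos: [0.4723, 0.2205, 0.3246]
tcp_rot: [-178.2, 0.0, 166.4]
wrist_force: [-0.4, -0.2, -1.4]
opening: 0.037
grasp_force: 18.5
```

servo_tool:
  moves:
    - [0,0,0,0]
    - [0,0,0,0]
  claw: 0.563

```text
time: 21.72
ee_pos: [0.472, 0.2206, 0.3248]
tcp_rot: [-178.2, 0.0, 166.5]
wrist_force: [-0.6, -0.1, -1.8]
opening: 0.0377
grasp_force: 12.3
```

servo_tool:
  moves:
    - [0,0,0,0]
    - [0,0,0,0]
  claw: 0.561

```text
time: 21.88
ee_pos: [0.4719, 0.2206, 0.3249]
tcp_rot: [-178.2, 0.0, 166.5]
wrist_force: [-0.4, -0.1, -2.1]
opening: 0.0376
grasp_force: 8.4
```

```bash
python3 tilt.py w14.png -6 | head -1
python3 - <<'E'
import cv2
g=cv2.cvtColor(cv2.imread('pics/w14.png'),7);print(g[0:260:4,327].tolist())
E
```

```text
21.8833 [0.4719 0.2206 0.3249] [-178.2435    0.0394  166.4584] 0.037571062452805816 8.390933275222778 [-0.3829 -0.0915 -2.1134]
[199, 201, 202, 202, 204, 203, 202, 205, 205, 205, 204, 206, 207, 207, 207, 208, 207, 208, 209, 210, 210, 208, 209, 210, 211, 209, 212, 211, 210, 214, 211, 212, 212, 205, 204, 212, 214, 211, 213, 213, 207, 205, 62, 59, 71, 73, 92, 91, 91, 94, 92, 94, 93, 93, 95, 95, 95, 94, 95, 96, 93, 93, 95, 93, 94]
```

It is swinging down by itself. I'll let it settle and soften a touch more.

servo_tool:
  moves:
    - [0,0,0,0]
    - [0,0,0,0]
    - [0,0,0,0]
    - [0,0,0,0]
    - [0,0,0,0]
    - [0,0,0,0]

```text
time: 22.43
ee_pos: [0.4719, 0.2206, 0.3249]
tcp_rot: [-178.2, 0.0, 166.5]
wrist_force: [-0.4, 0.5, -1.8]
opening: 0.0373
grasp_force: 8.3
```

```bash
python3 tilt.py w15.png -6 | head -1
python3 - <<'E'
from h import *
g=cv2.cvtColor(cv2.imread('pics/w15.png'),7)
for c in(322,327,331):print(g[140:300:3,c].tolist())
d=camera('side')[:,:,::-1];a=camera('scene')[:,:,::-1];cv2.imwrite('pics/raw_d15.png',d);cv2.imwrite('pics/raw_s15.png',a)
o=get_obs();G=o['ee_pos']+[0,0,.019]
P=np.array([G,G-[0,0,.17]]);print(proj('side',P),proj('scene',P))
E
```

```text
22.4333 [0.4719 0.2206 0.3249] [-178.243     0.0403  166.4618] 0.03726383540285109 8.339914083480835 [-0.3836  0.5244 -1.7851]
[177, 211, 211, 212, 210, 213, 212, 212, 211, 212, 212, 211, 211, 211, 211, 211, 211, 201, 74, 85, 80, 52, 55, 51, 84, 84, 85, 87, 86, 87, 87, 87, 87, 89, 88, 89, 86, 87, 87, 89, 87, 89, 47, 14, 12, 13, 17, 16, 14, 10, 9, 12, 11, 17]
[211, 211, 211, 211, 211, 211, 211, 212, 211, 212, 211, 212, 211, 213, 211, 211, 211, 212, 210, 211, 205, 65, 44, 52, 83, 86, 83, 88, 87, 88, 87, 87, 85, 84, 86, 86, 85, 86, 86, 86, 84, 87, 36, 11, 8, 10, 18, 16, 9, 6, 17, 15, 12, 17]
[211, 210, 210, 212, 212, 212, 213, 211, 211, 210, 210, 212, 210, 209, 210, 209, 211, 211, 211, 210, 210, 200, 37, 79, 80, 87, 88, 88, 87, 89, 90, 90, 88, 89, 89, 88, 90, 89, 89, 89, 88, 87, 81, 8, 6, 7, 14, 16, 14, 10, 12, 12, 12, 16]
[[309.85921981 115.9535291 ]
 [311.20625123 173.39828732]] [[272.66555652 208.92229412]
 [276.38570407 286.47335478]]
```

```bash
cat > ang.py <<'E'
from h import *
def ang(imd,ims):
    out={}
    for n,im,bg,(x0,y0,x1,y1) in(('side',imd,'raw_d0',(285,122,340,185)),('scene',ims,'raw_s0',(240,222,312,300))):
        D=cv2.absdiff(im,cv2.imread(f'pics/{bg}.png')).max(2)[y0:y1,x0:x1]>25
        L=[]
        for r in range(D.shape[0]):
            c=np.flatnonzero(D[r])
            if len(c):L.append((y0+r,x0+c.min(),x0+c.max(),x0+np.median(c),len(c)))
        out[n]=L
        print(n,[(int(a),int(b),int(c),int(l)) for a,b,c,m,l in L[::4]])
if __name__=='__main__':
    ang(cv2.imread('pics/raw_d15.png'),cv2.imread('pics/raw_s15.png'))
E
python3 ang.py
```

```text
side [(122, 303, 313, 11), (126, 307, 309, 3), (141, 312, 312, 1), (149, 303, 312, 10), (153, 303, 312, 10), (157, 303, 311, 9), (161, 303, 311, 9), (165, 304, 309, 6), (169, 304, 309, 6), (173, 303, 307, 5), (177, 304, 308, 3)]
scene [(222, 257, 284, 27), (226, 264, 284, 21), (230, 268, 283, 16), (234, 269, 284, 16), (238, 240, 285, 20), (242, 267, 284, 15), (246, 262, 286, 12), (250, 243, 287, 15), (254, 247, 304, 21), (258, 246, 298, 19), (262, 275, 308, 16), (266, 240, 295, 12), (270, 240, 301, 13), (274, 241, 311, 23), (278, 245, 286, 17), (282, 240, 287, 17), (286, 240, 286, 16), (290, 240, 288, 20), (294, 242, 288, 24), (298, 243, 275, 20)]
```

servo_tool:
  moves:
    - [0,0,0,0]
    - [0,0,0,0]
  claw: 0.56

```text
time: 22.75
ee_pos: [0.4719, 0.2206, 0.3249]
tcp_rot: [-178.2, 0.0, 166.5]
wrist_force: [0.2, 0.9, -2.4]
opening: 0.0378
grasp_force: 6.6
```

servo_tool:
  moves:
    - [0,0,0,0]
    - [0,0,0,0]
  claw: 0.559

```text
time: 22.92
ee_pos: [0.4719, 0.2207, 0.3249]
tcp_rot: [-178.2, 0.0, 166.5]
wrist_force: [0.8, -0.4, -1.5]
opening: 0.0377
grasp_force: 4.9
```

```bash
cat > now.py <<'E'
from h import *
from ang import ang
import sys
k=sys.argv[1];o=wsave(f'w{k}.png');d=camera('side')[:,:,::-1];a=camera('scene')[:,:,::-1];cv2.imwrite(f'pics/raw_d{k}.png',d);cv2.imwrite(f'pics/raw_s{k}.png',a)
print(o['time'],o['grasp_force']);ang(d,a)
g=cv2.cvtColor(cv2.imread(f'pics/w{k}.png'),7)
for c in(322,327,331):print(g[185:275:3,c].tolist())
# mouth prediction in wrist for small tilts
E
python3 now.py 16
```

```text
22.9167 4.947506412863731
side [(122, 303, 314, 11), (126, 306, 309, 3), (140, 312, 312, 1), (148, 303, 312, 10), (152, 303, 312, 10), (156, 302, 311, 10), (160, 302, 311, 10), (164, 304, 309, 6), (168, 304, 309, 6), (172, 303, 307, 5), (176, 303, 304, 2)]
scene [(222, 259, 284, 26), (226, 263, 283, 21), (230, 269, 283, 15), (234, 269, 284, 15), (238, 240, 285, 24), (242, 271, 284, 14), (246, 243, 286, 13), (250, 243, 287, 14), (254, 254, 301, 19), (258, 248, 287, 18), (262, 275, 308, 15), (266, 273, 307, 13), (270, 240, 311, 16), (274, 242, 311, 22), (278, 245, 287, 15), (282, 240, 286, 16), (286, 240, 286, 15), (290, 240, 288, 21), (294, 242, 287, 25), (298, 243, 275, 19)]
[211, 212, 200, 76, 84, 80, 50, 54, 50, 84, 84, 84, 84, 86, 87, 87, 89, 88, 88, 89, 88, 85, 87, 87, 87, 87, 88, 48, 10, 7]
[212, 210, 212, 211, 211, 205, 65, 46, 50, 83, 85, 87, 85, 87, 86, 89, 87, 86, 86, 86, 88, 86, 88, 87, 86, 83, 83, 35, 14, 15]
[210, 211, 209, 213, 211, 211, 204, 38, 78, 82, 84, 87, 86, 89, 88, 88, 88, 90, 89, 88, 89, 89, 89, 88, 89, 91, 90, 81, 12, 1]
```

Run:
```python
from h import *
from scipy.optimize import least_squares
f='w16.png';s=np.load('w16.npy');R=Ro.from_euler('xyz',s[3:],degrees=True).as_matrix();y=np.radians(s[5]-180);h=np.array([np.cos(y),np.sin(y),0])
for w in(0,-3,3):
    def rows(p):
        G=s[:3]-.019*R[:,2]+p[0]*h+np.array([0,0,w/1000]);e=np.radians(p[1]);a=np.cos(e)*h+np.array([0,0,np.sin(e)]);n=-np.sin(e)*h+np.array([0,0,np.cos(e)])
        return np.array([wproj(f,G-.006*a+.019*n)[1]-266,wproj(f,G-.125*a+.013*n)[1]-202.5])
    r=least_squares(rows,[0,88],x_scale=[.01,10]);print(w,r.x,r.cost)
L=np.array([(149,303,312),(153,303,312),(157,303,311),(161,302.5,311),(166,304,309)]) 
def sp(e,d):
    e=np.radians(e);a=np.cos(e)*h+np.array([0,0,np.sin(e)]);G=s[:3]-.019*R[:,2]+d*h;return proj('side',np.array([G,G-.059*a,G-.125*a,G-.139*a]))
for e in(85,87,89,91):print(e,sp(e,-.004).round(1).tolist())
import numpy as np
d=cv2.imread('pics/raw_d16.png')
for r in(126,130,134,138,142,146,150,154,158,164):print(r,d[r,296:322].mean(1).astype(int).tolist())
```

```text
0 [-3.73909008e-03  8.66848988e+01] 4.4024749398574227e-26
-3 [-2.57362002e-03  8.64143661e+01] 3.2311742677852644e-27
3 [-4.90504478e-03  8.69551846e+01] 2.4718483148557272e-25
85 [[308.4, 115.7], [307.0, 136.2], [305.6, 157.9], [305.3, 162.4]]
87 [[308.4, 115.7], [307.8, 136.3], [307.1, 158.3], [307.0, 162.8]]
89 [[308.4, 115.7], [308.6, 136.4], [308.7, 158.5], [308.7, 163.1]]
91 [[308.4, 115.7], [309.3, 136.5], [310.3, 158.7], [310.5, 163.3]]
126 [89, 87, 90, 90, 90, 92, 87, 77, 72, 69, 65, 65, 62, 62, 69, 75, 74, 74, 83, 87, 90, 85, 72, 73, 68, 73]
130 [87, 90, 88, 88, 89, 88, 78, 66, 73, 77, 81, 81, 79, 79, 88, 99, 106, 95, 88, 87, 89, 84, 74, 70, 70, 73]
134 [87, 87, 91, 88, 89, 88, 85, 74, 79, 81, 82, 79, 82, 83, 96, 107, 106, 96, 88, 89, 88, 85, 75, 68, 69, 72]
138 [90, 87, 89, 88, 87, 88, 84, 76, 78, 80, 83, 81, 85, 87, 98, 108, 109, 96, 87, 88, 89, 84, 75, 74, 70, 74]
142 [88, 87, 90, 89, 88, 90, 88, 84, 82, 81, 81, 80, 85, 92, 100, 110, 109, 98, 87, 87, 87, 83, 75, 73, 72, 73]
146 [101, 97, 99, 99, 94, 91, 91, 81, 80, 80, 84, 82, 83, 91, 101, 105, 93, 94, 96, 98, 95, 90, 81, 68, 70, 74]
150 [171, 170, 170, 172, 175, 173, 157, 114, 82, 78, 79, 79, 84, 92, 102, 100, 107, 151, 173, 176, 175, 160, 117, 79, 71, 73]
154 [169, 170, 169, 167, 164, 154, 128, 90, 78, 77, 79, 81, 85, 93, 103, 127, 155, 164, 168, 171, 174, 161, 123, 81, 70, 70]
158 [165, 162, 165, 166, 169, 160, 131, 90, 69, 71, 71, 69, 71, 70, 86, 110, 153, 166, 168, 165, 162, 155, 125, 86, 70, 73]
164 [163, 163, 166, 166, 166, 170, 173, 158, 100, 43, 27, 33, 42, 86, 147, 168, 163, 163, 159, 156, 162, 160, 126, 86, 69, 68]
```

servo_tool:
  moves:
    - [0,0,0,0]
    - [0,0,0,0]
    - [0,0,0,0]
    - [0,0,0,0]
    - [0,0,0,0]
    - [0,0,0,0]
    - [0,0,0,0]
    - [0,0,0,0]
    - [0,0,0,0]
    - [0,0,0,0]
    - [0,0,0,0]
    - [0,0,0,0]
  claw: 0.62
  force: 30

```text
time: 24.07
ee_pos: [0.4719, 0.2207, 0.3249]
tcp_rot: [-178.2, 0.0, 166.5]
wrist_force: [-0.7, 0.2, -2.1]
opening: 0.0369
grasp_force: 30.2
```

```bash
python3 now.py 17 | head -2
python3 - <<'E'
import cv2,numpy as np
d=cv2.imread('pics/raw_d17.png')[80:240,250:400];a=cv2.imread('pics/raw_s17.png')[150:350,190:340]
im=np.hstack([cv2.resize(d,(400,427),interpolation=3),cv2.resize(a[:160],(400,427),interpolation=3)]);cv2.imwrite('pics/c17.png',im)
E
```

```text
24.0667 30.159906148910522
side [(122, 303, 313, 10), (126, 307, 309, 3), (137, 311, 311, 1), (147, 303, 309, 7), (151, 303, 311, 9), (155, 302, 311, 10), (159, 302, 311, 10), (163, 304, 309, 6), (167, 304, 309, 6), (171, 304, 307, 4), (175, 302, 304, 3)]
```

View pics/c17.png

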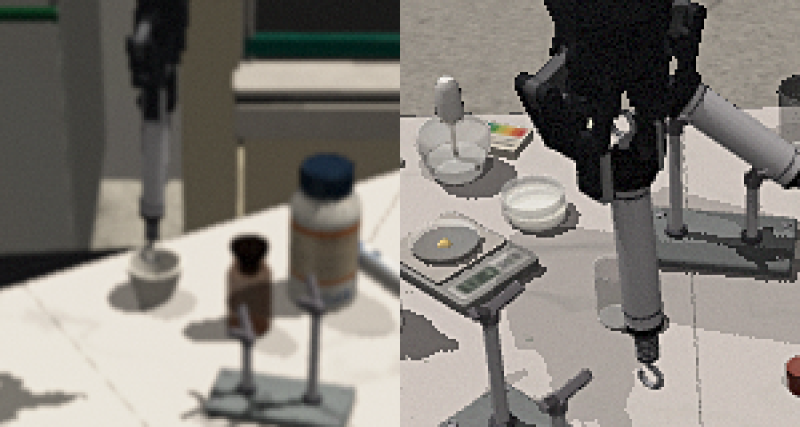

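The balance hangs upright and clear of everything, with the hook at crop (650,375), about 0.17 m above the bench. The rest is empty and the bystanders haven't moved, so I'm handing in.

```bash
python3 -c "
from workcell import *
print(job_done())"
```

```text
the job is handed in; nothing more can be done
None
```

I handed the job in at about 24 s: I drew the slim balance to the 5 N ring and held it about 1.4 s. The last 4 mm of return stuck against the gripper pads, so I eased it home by softening the grip. It now hangs upright from its flange, about 3–4° off plumb, with the hook about 17 cm above the bench and touching nothing.

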